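# Make up the condiment tray

## Robot

A 6-joint arm with a two-finger parallel gripper is mounted at the origin on a cart in front of the work surface, level with it; the furniture and walls round the work are solid. World frame = base frame: x ahead of the robot, y to its left, z up, the work surface at z = 0. Lengths are in m, angles in degrees, forces in N, time in s.
With the tool pointing down it reaches from about 0.375 to 0.9 m from the base axis. Payload 3.1 kg.
Tool frame: the origin (TCP) lies on the centre line of the jaws, within the pads' length; the fingertips stand 25 mm ahead of it and the grasp point (between the pads) lies 6 mm ahead of it; z points along the fingers, y is the line along which they close (so a half turn about z gives the same grasp; the last joint's range is limited). The gripper opens to 87 mm and grips with 3 to 60 N. Pads are 19 mm wide; open, the fingers measure 117 mm over their backs; the gripper's body (75 mm by 190 mm) begins 51 mm behind the grasp point.
Start: joints at [64.658, 30.224, 82.088, -0, 67.689, -10.227], TCP at [0.163, 0.603, 0.248] pointing down, gripper open.
Joint ranges: [-176.69, 176.69], [-43.24, 126.21], [12.49, 139.97], [-82, 262], [0, 151.66], [-163.58, 163.58]. Speed limits (degrees/s): [159.86, 159.86, 180, 180, 180, 180].

## Interface

Orientations are given as a 3x3 rotation matrix whose columns are the frame's x, y, z axes.
In Python, from rig import * gives the robot as it stands.
- The arm moves only by the tool step_arm, never from a script. Its argument "steps" is a list of rows, each a list of 7 numbers: the shift along the tool's x, y, z normalised to -1 to 1, where 1 is 0.3 m, then the turn, a rotation vector about the tool's x, y, z normalised to -1 to 1, where 1 is 45 degrees, then the gripper's target within -1 to 1 (shut at 1, half-way at 0, fully open at -1). A call has 1 to 8 rows; each row is the pose to reach, as a shift and turn from the pose commanded when the call began, along the tool's axes at that moment; what a row does not reach only later rows make up. A row lasts 1/12 s, in which the tool goes at most 41.7 mm and 7.16 degrees, less where a joint would pass 70% of its speed; a pose out of reach is approached as far as the arm can. A call with a number of a shift or a turn outside -1 to 1 is refused whole. A call with a gripper value outside its range is refused whole. The fingers move at their own pace and stop on an object; the grip force is fixed at half the most. Time passes only in rows, so rows that repeat a pose let the fingers close. It gives the time, the measured TCP pose, the force, the opening and the grip force at its end, in the units of the state.
- read_state(): the state, without advancing time (a new reading comes with each control period).
- capture(name): name is "scene" or "top" or "wrist"; returns a dict with "image" (384x512x3 uint8, red, green, blue), "vertical_fov" (degrees; the focal length in pixels is half the picture's height over the tangent of half this angle, whatever the lens; pixels are square), "cx", "cy" (the principal point, pixels), "k1" (the pictures are not rectified: a ray, as slopes to the right and down, at radius r is drawn at 1 + k1 r^2 times it, then the intrinsics apply), "world_from_camera" (4x4, takes a point from camera to world coordinates); the wrist camera has in their place "T_tool_cam" (4x4, takes a point from camera to tool coordinates, whose origin is the TCP and whose axes are the flange's). Camera axes: x right, y down, z forward; pixel columns grow to the right and rows downward; lengths in m; the calibration is good to about 2 mm. A picture is of the moment at which its call begins: read the wrist's pose just before it. There is no depth.
- hand_in(): hands the job in; it is judged then, once.
The state is a dict: "time_s": time; "joint_positions": joint angles; "qvel": joint speeds; "tau": joint torques, N m; "position": TCP position; "tcp_rot": TCP orientation; "force": force on the tool from outside, world axes, zero at the start; "moment": the same for the moment, N m; "opening": opening from 0.0 (shut) to 1.0 (fully open); "grasp_force": force on a finger pad.
Only numpy, scipy, OpenCV 4.12 (cv2) and the standard library are available. Lean on these libraries where they do the work, as an engineer would, in place of code of your own. Each camera call takes 0.05 s, during which the arm holds its last target. There are 200 camera calls.

## Task

Make up the condiment tray: lift the upper of the two crossed wooden boards off its pile and lay it flat in the middle of the tray, lengthwise along it, then stand the small domed shaker on the middle of that board. Stand the tall grinder on the tray floor to the left of the board (as the robot sees it) and the spice jar to the right of it, each upright, in line with the board and midway between the board's end and the tray's end wall. Leave the lower board and the kitchen timer where they are, and keep the arm clear of the microwave that overhangs the back.

Things in the scene. Friction and masses are not known exactly. Their poses are not given: they have to be found in the camera images.
- tray: low light-wood tray, fixed; 300 x 140 mm outside, floor 6 thick, walls 5 thick, rim 14 high, wire handles on the ends up to 28 high. Origin: centre of its underside; y along it, to its left end for the robot; x across, away from the robot. Free gap from a centred board to each end wall: 80, its middle 105 from the origin along y. (A solid microwave overhangs the range behind x = 0.58 m, from 0.52 m up.)
- board_top_mid (a point): the upper of two identical oblong wooden boards lying crossed on each other; 130 mm long (its x axis), 55 mm wide (its y axis), 14 mm thick, edges rounded by 4 mm, a small flat steel eyelet near one end (either way round will do). The point is the middle of the board, half-way through its thickness; at the start 21 mm above the range top
- board_low_mid (a point): the lower of the two crossed boards, the same size, flat on the range top under the upper one; the point is its middle, half-way through its thickness, 7 mm above the range top; x along its length. It must stay where it is
- grinder_mid (a point): tall round pepper grinder with a clear foot with dark filling and a steel head, 136 mm high, 54 mm in diameter (foot up to 74 mm and head from 83 mm up, narrower between); the head does not turn. The point is on its axis half-way up (68 mm above its underside), z is up
- jar_mid (a point): round spice jar with a green cap, 106 mm high, 45 mm in diameter; the point is on its axis half-way up (53 mm above its underside), z is up
- shaker_mid (a point): small round shaker with a grey domed top, 90 mm high, body 44 mm in diameter up to about 66 mm, top 34 mm in diameter; the point is on its axis half-way up (45 mm above its underside), z is up
- timer_mid (a point): white round wind-up kitchen timer, 60 mm high, 65 mm in diameter; the point is on its axis half-way up (30 mm above its underside), z is up. A bystander among the things: it must stay where it is
Things that resemble listed ones, but are neither listed nor needed, are in the scene too. What is meant by the part that bears grinder_mid is not pink, and is the larger of those in its own colour.

How it is judged (in metres and radians):
At the end, for the whole second after the job is handed in: Board flat on the tray floor, centre within 12 mm of the tray's, within 8 deg of lengthwise; shaker upright on it, within 12 mm of its middle; grinder left and jar right, upright on the tray floor, within 15 mm along and across of the points 105 mm from the tray centre; all released, at rest (x of board_top_mid in the frame of tray between -0.012 and 0.012 m and y of board_top_mid in the frame of tray between -0.012 and 0.012 m and z of board_top_mid in the frame of tray between 0.009 and 0.017 m and angle between the x axis of board_top_mid and the y axis of tray, either way round below 0.14 rad and horizontal distance between shaker_mid and board_top_mid below 0.012 m and z of shaker_mid in the frame of tray between 0.06 and 0.07 m and x of grinder_mid in the frame of tray between -0.015 and 0.015 m and y of grinder_mid in the frame of tray between 0.09 and 0.12 m and z of grinder_mid in the frame of tray between 0.069 and 0.079 m and x of jar_mid in the frame of tray between -0.015 and 0.015 m and y of jar_mid in the frame of tray between -0.12 and -0.09 m and z of jar_mid in the frame of tray between 0.054 and 0.064 m and angle between each of grinder_mid, jar_mid, shaker_mid, board_top_mid's own z axis and vertical below 0.08 rad and linear speed of each of board_top, grinder, jar, shaker below 0.02 m/s); the robot touches nothing.
It fails at once if the lower board is dragged or knocked more than 15 mm from where it lay (distance of board_low_mid from where it was at the start of the episode above 0.015 m).
It fails at once if the kitchen timer is moved more than 15 mm (distance of timer_mid from where it was at the start of the episode above 0.015 m).
It also fails if it takes over 141 s, if anything falls off the work surface, if the arm or the gripper's body presses on something with over 40 N, if the wrist force passes 120 N, or if a joint passes its speed limit or range.

## Working session

There is one attempt and no reset: what is moved stays moved. The work goes in short steps, Python scripts to look and compute and a tool call to move; the robot and the scene stay as the last step left them, time stands still between calls to the robot, and variables do not carry over. Pictures are saved under pics/ and viewed, at most 14 in all, crops included, and the job is handed in when it is done.

Besides the shell and the picture viewer there is one more tool, called after "Call:" as name(argument=value, ...), one argument or row to a line, values as JSON. step_arm: Moves the arm, as the interface text tells. Scaled input: -1 to 1 covers 0.3 m each way for a shift and 45 degrees each way for a turn. Its arguments: {"type":"object","properties":{"steps":{"type":"array"}},"required":["steps"]}

```bash
mkdir -p pics; cat > h.py <<'E'
from rig import *
import numpy as np, cv2
def ray(c,u,v,T=None):
    T=np.array(c["world_from_camera"]) if T is None else T
    f=c["image"].shape[0]/2/np.tan(np.radians(c["vertical_fov"]/2))
    d=np.array([(u-c["cx"])/f,(v-c["cy"])/f]); s=d.copy()
    for _ in range(20): s=d/(1+c["k1"]*(s@s))
    w=T[:3,:3]@np.array([s[0],s[1],1]); return T[:3,3],w
def onz(c,u,v,z,T=None):
    o,w=ray(c,u,v,T); return o+w*(z-o[2])/w[2]
def proj(c,p,T=None):
    T=np.array(c["world_from_camera"]) if T is None else T
    q=T[:3,:3].T@(np.array(p)-T[:3,3]); s=q[:2]/q[2]; s=s*(1+c["k1"]*(s@s))
    f=c["image"].shape[0]/2/np.tan(np.radians(c["vertical_fov"]/2))
    return s[0]*f+c["cx"],s[1]*f+c["cy"]
def wristT(c,st):
    T=np.eye(4);T[:3,:3]=st["tcp_rot"];T[:3,3]=st["position"];return T@np.array(c["T_tool_cam"])
def save(im,n,s=1):
    cv2.imwrite("pics/"+n,cv2.resize(im[:,:,::-1],None,fx=s,fy=s,interpolation=cv2.INTER_CUBIC))
E
python3 - <<'E'
from h import *
import pickle
d={}
for n in("scene","top"):
    c=capture(n);d[n]=c;save(c["image"],n+"0.png",1.5)
    print(n,{k:np.round(v,4).tolist() for k,v in c.items() if k!="image"})
pickle.dump(d,open("c0.pkl","wb"))
s=read_state();print({k:np.round(v,3).tolist() for k,v in s.items()})
E
```

```text
scene {'vertical_fov': 50.2445, 'cx': 254.1581, 'cy': 188.4599, 'k1': -0.1241, 'world_from_camera': [[0.8113, -0.3649, 0.4567, -0.0347], [-0.5842, -0.4769, 0.6567, -0.6634], [-0.0219, -0.7996, -0.6001, 0.6952], [0.0, 0.0, 0.0, 1.0]]}
top {'vertical_fov': 57.95, 'cx': 256.4289, 'cy': 194.8021, 'k1': -0.1066, 'world_from_camera': [[0.0251, -0.9901, 0.1378, 0.2899], [-0.9994, -0.0279, -0.0187, 0.0177], [0.0223, -0.1372, -0.9903, 0.9856], [0.0, 0.0, 0.0, 1.0]]}
{'time_s': 0.1, 'joint_positions': [64.655, 30.274, 82.149, 0.002, 67.688, -10.226], 'qvel': [-0.034, -0.138, -0.163, -0.158, 0.059, 0.054], 'tau': [0.0, -44.099, -17.715, 0.063, 0.053, -0.0], 'position': [0.163, 0.603, 0.247], 'tcp_rot': [[-0.965, 0.261, -0.001], [0.261, 0.965, -0.002], [0.0, -0.002, -1.0]], 'force': [-0.726, -0.213, 0.129], 'moment': [0.028, 0.02, -0.006], 'grasp_force': 0.0, 'opening': 1.002}
```

View pics/top0.png

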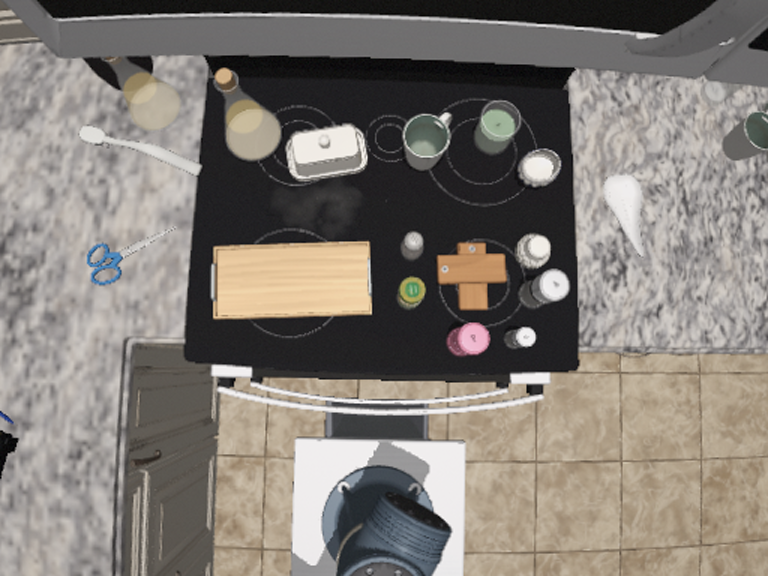

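View pics/scene0.png

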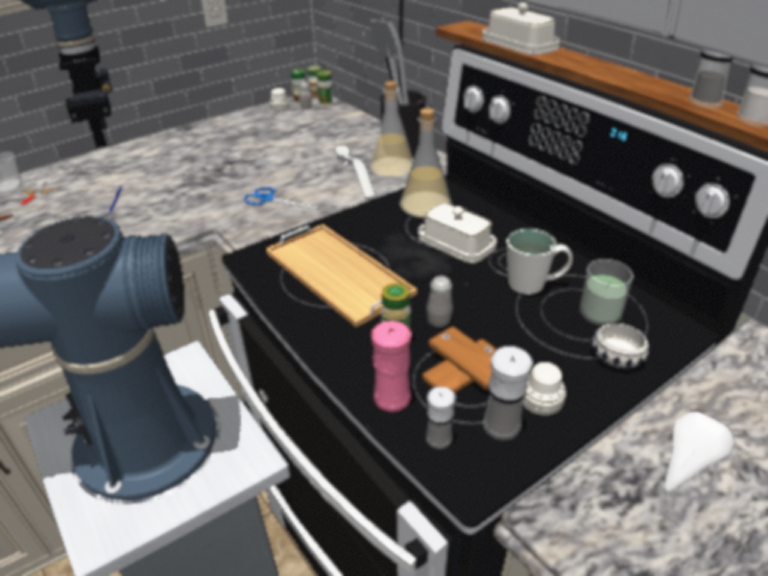

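Pictures (in 1.5x pixels): in the top view the tray is at (292,280), the crossed boards at (472,272), the shaker at (413,243), the jar at (412,290) and the timer at (535,250). There are three grinder candidates in the top view: pink (468,338), a small steel/clear one (520,338), and a large steel/clear one (548,287). The large one fits, since it isn't pink and is the larger of the steel-coloured pair. I'll confirm it in a crop and measure.

```bash
python3 - <<'E'
from h import *
import pickle
d=pickle.load(open("c0.pkl","rb"));c=d["top"];im=c["image"]
save(im[145:240,255:390],"crop.png",5.8)
hsv=cv2.cvtColor(im,cv2.COLOR_RGB2HSV)
def rect(box,z,lo,hi,name):
    m=cv2.inRange(hsv,lo,hi);M=np.zeros_like(m);x0,y0,x1,y1=box;M[y0:y1,x0:x1]=m[y0:y1,x0:x1]
    M=cv2.morphologyEx(M,cv2.MORPH_OPEN,np.ones((3,3)))
    cs=max(cv2.findContours(M,0,1)[0],key=cv2.contourArea)[:,0]
    P=np.array([onz(c,u,v,z)[:2] for u,v in cs],np.float32)*1000
    print(name,cv2.minAreaRect(P),cv2.boundingRect(cs))
    return P
rect((130,150,260,225),.014,(8,40,110),(30,200,255),"tray")
P=rect((285,155,345,212),.028,(3,90,60),(25,255,255),"boards")
# top board: mask at columns only
for n,u,v,z in [("shaker",413,239,.085),("jar",412.5,289,.106),("grinder",553,285,.136),("timer",537,247,.06)]:
    print(n,onz(c,u/1.5,v/1.5,z).round(3))
E
```

```text
tray ((444.8826904296875, 177.4818572998047), (142.24087524414062, 299.7671813964844), 3.343709945678711) (142, 161, 106, 52)
boards ((460.5751037597656, -162.25071716308594), (129.03286743164062, 131.20985412597656), 1.503896713256836) (291, 161, 47, 46)
shaker [ 0.512 -0.047  0.085]
jar [ 0.419 -0.046  0.106]
grinder [ 0.428 -0.282  0.136]
timer [ 0.511 -0.28   0.06 ]
```

View pics/crop.png

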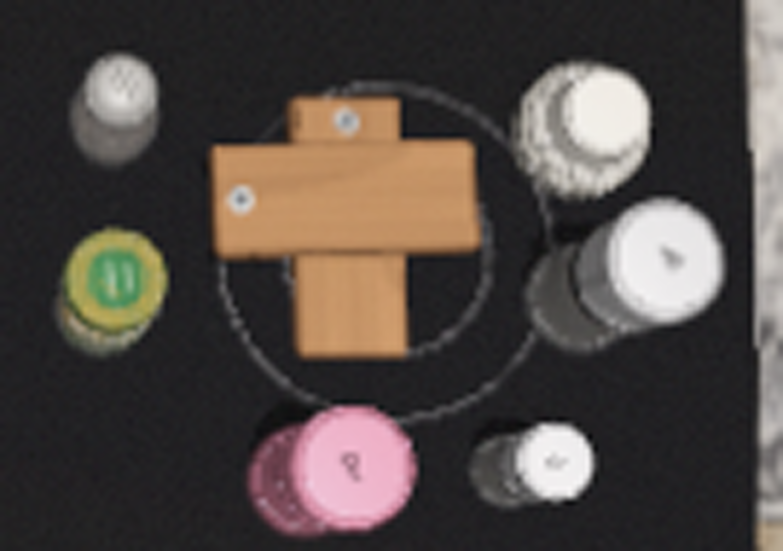

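The crop confirms that the grinder is the large steel-headed one, with its top at crop (666,262). It is clearly larger than the small twin at (555,461), and the pink one is ruled out. The upper board's corners are at crop (211,146), (472,140), (480,247) and (215,257).

```bash
cat >> h.py <<'E'
def goal(p,psi):
    """normalised step (shift, turn) to TCP p, tool x at psi deg, pointing down"""
    from scipy.spatial.transform import Rotation as Ro
    s=read_state();R=np.array(s["tcp_rot"]);a=np.radians(psi)
    G=np.array([[np.cos(a),np.sin(a),0],[np.sin(a),-np.cos(a),0],[0,0,-1]])
    print("t",round(s["time_s"],1),"pos",np.round(s["position"],4),"psi",round(np.degrees(np.arctan2(R[1,0],R[0,0])),2),"open",round(s["opening"]*87,1))
    print("shift",np.round(R.T@(np.array(p)-s["position"])/.3,4),"turn",np.round(Ro.from_matrix(R.T@G).as_rotvec(True)/45,3))
E
python3 - <<'E'
from h import *
import pickle
c=pickle.load(open("c0.pkl","rb"))["top"]
q=lambda x,y,z:onz(c,255+(x+.5)/5.8-.5,145+(y+.5)/5.8-.5,z)
for n,x,y,z in [("shaker",121,87,.088),("jar",115,281,.106),("grinder",666,262,.136),("timer",607,110,.06),("pink",355,468,.13),("pinkbase",303,480,.0),("small",555,461,.09)]: print(n,q(x,y,z).round(3))
P=np.array([q(x,y,.028)[:2] for x,y in [(211,146),(472,140),(480,247),(215,257)]],np.float32)*1000
print(P.mean(0),cv2.minAreaRect(P),P.round().tolist())
goal([.4,.3,.25],135);goal([.46,-.162,.25],90)
E
```

```text
shaker [ 0.511 -0.047  0.088]
jar [ 0.418 -0.045  0.106]
grinder [ 0.429 -0.284  0.136]
timer [ 0.514 -0.283  0.06 ]
pink [ 0.337 -0.148  0.13 ]
pinkbase [ 0.337 -0.147  0.   ]
small [ 0.344 -0.247  0.09 ]
[ 473.9431  -162.21408] ((474.17523193359375, -161.93247985839844), (54.777740478515625, 130.2618408203125), 3.7412962913513184) [[497.0, -96.0], [505.0, -225.0], [451.0, -229.0], [443.0, -99.0]]
t 0.1 pos [0.1627 0.6028 0.2467] psi 164.88 open 87.2
shift [-1.0269 -0.7682 -0.01  ] turn [-0.002  0.     0.664]
t 0.1 pos [0.1627 0.6028 0.2467] psi 164.88 open 87.2
shift [-1.6216 -2.2027 -0.0075] turn [-2.000e-03  1.000e-03  1.664e+00]
```

Call:
step_arm(
  steps=[
    [-1,-0.75,0,0,0,0.66,-0.4],
    [-1,-0.75,0,0,0,0.66,-0.4],
    [-1,-0.75,0,0,0,0.66,-0.4],
    [-1,-0.75,0,0,0,0.66,-0.4],
    [-1,-0.75,0,0,0,0.66,-0.4],
    [-1,-0.75,0,0,0,0.66,-0.4],
    [-1,-0.75,0,0,0,0.66,-0.4],
    [-1,-0.75,0,0,0,0.66,-0.4],
  ],
)

```text
time_s: 0.77
position: [0.3688, 0.3389, 0.2474]
tcp_rot: [[-0.71, 0.705, -0.0], [0.705, 0.71, -0.0], [0.0, -0.001, -1.0]]
force: [0.4, 0.4, 0.5]
opening: 0.702
grasp_force: 0.0
```

```bash
python3 - <<'E'
from h import *
goal([.44,0.03,.25],93.7)
E
```

```text
t 0.8 pos [0.3688 0.3389 0.2474] psi 135.2 open 61.1
shift [-0.894  -0.5635 -0.0087] turn [-0.001  0.     0.922]
```

Call:
step_arm(
  steps=[
    [-0.9,-0.56,0,0,0,0.92,-0.6],
    [-0.9,-0.56,0,0,0,0.92,-0.6],
    [-0.9,-0.56,0,0,0,0.92,-0.6],
    [-0.9,-0.56,0,0,0,0.92,-0.6],
    [-0.9,-0.56,0,0,0,0.92,-0.6],
    [-0.9,-0.56,0,0,0,0.92,-0.6],
    [-0.9,-0.56,0,0,0,0.92,-0.6],
    [-0.9,-0.56,0,0,0,0.92,-0.6],
  ],
)

```text
time_s: 1.43
position: [0.4421, 0.0279, 0.2476]
tcp_rot: [[-0.064, 0.998, 0.001], [0.998, 0.064, -0.001], [-0.001, 0.001, -1.0]]
force: [0.3, 0.1, -0.0]
opening: 0.8
grasp_force: 0.0
```

```bash
python3 - <<'E'
from h import *
goal([.45,-.162,.25],93.7)
E
```

```text
t 1.4 pos [0.4421 0.0279 0.2476] psi 93.65 open 69.6
shift [-0.6332 -0.014  -0.0074] turn [ 0.001  0.001 -0.001]
```

Call:
step_arm(
  steps=[
    [-0.63,0,0,0,0,0,-0.6],
    [-0.63,0,0,0,0,0,-0.6],
    [-0.63,0,0,0,0,0,-0.6],
    [-0.63,0,0,0,0,0,-0.6],
    [-0.63,0,0,0,0,0,-0.6],
    [-0.63,0,0,0,0,0,-0.6],
  ],
)

```text
time_s: 1.93
position: [0.455, -0.1625, 0.2476]
tcp_rot: [[-0.061, 0.998, 0.002], [0.998, 0.061, -0.003], [-0.003, 0.002, -1.0]]
force: [-0.2, 0.5, -0.2]
opening: 0.799
grasp_force: 0.0
```

```bash
python3 - <<'E'
from h import *
s=read_state();c=capture("wrist");im=c["image"];save(im,"w1.png",1.5)
T=wristT(c,s);print(s["position"],np.round(c["T_tool_cam"],3).tolist(),c["vertical_fov"])
hsv=cv2.cvtColor(im,cv2.COLOR_RGB2HSV)
print([np.round(proj(c,p,T)) for p in([.474,-.162,.028],[.429,-.284,.136])])
goal([.474,-.162,.042],93.7)
import pickle;pickle.dump((c,s),open("w1.pkl","wb"))
E
```

```text
[ 0.45500691 -0.16251877  0.24755509] [[0.0, -0.959, -0.285, 0.079], [1.0, 0.0, 0.001, -0.001], [-0.001, -0.285, 0.959, -0.136], [0.0, 0.0, 0.0, 1.0]] 60.57722072111904
[array([264., 173.]), array([210., 329.])]
t 2.0 pos [ 0.454  -0.1596  0.2473] psi 93.53 open 69.3
shift [-0.012   0.066   0.6842] turn [ 0.     0.    -0.004]
```

View pics/w1.png

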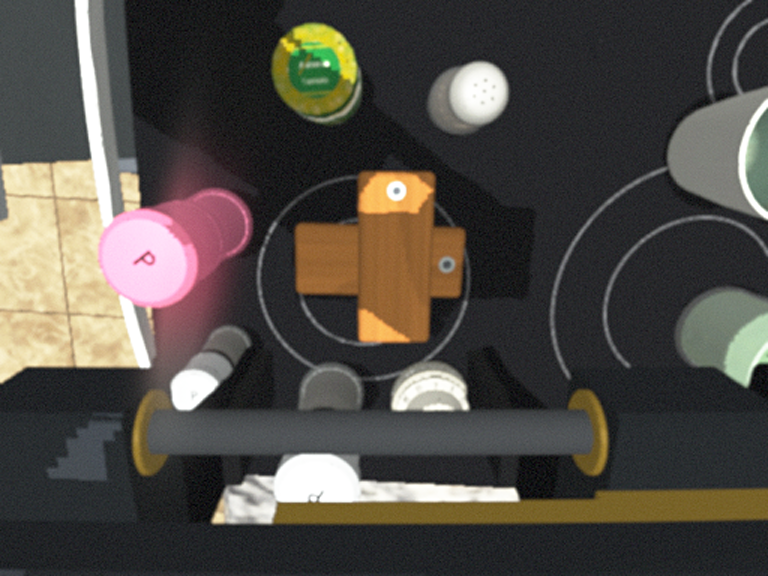

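The wrist view shows the upper board with corners near (360,172), (435,172), (430,342) and (358,341), the jar top at (316,68) and the shaker dome at (479,90). I'll refine the positions from these.

```bash
python3 - <<'E'
from h import *
import pickle
c,s=pickle.load(open("w1.pkl","rb"));T=wristT(c,s)
q=lambda x,y,z:onz(c,(x+.5)/1.5-.5,(y+.5)/1.5-.5,z,T)
P=np.array([q(x,y,.028)[:2] for x,y in [(360,172),(435,172),(430,342),(358,341)]],np.float32)*1000
print(P.round(1).tolist(),P.mean(0),cv2.minAreaRect(P))
for n,x,y,z in [("jar",316,68,.106),("shaker",481,90,.088)]: print(n,q(x,y,z).round(3))
E
```

```text
[[443.8999938964844, -100.5999984741211], [496.5, -97.30000305175781], [505.29998779296875, -225.39999389648438], [449.3999938964844, -227.89999389648438]] [ 473.7608  -162.82843] ((474.462890625, -162.5732879638672), (55.90933609008789, 128.35841369628906), 2.5716936588287354)
jar [ 0.419 -0.046  0.106]
shaker [ 0.51  -0.049  0.088]
```

Call:
step_arm(
  steps=[
    [-0.01,0.067,0.1,0,0,0,-0.6],
    [-0.01,0.067,0.25,0,0,0,-0.6],
    [-0.01,0.067,0.4,0,0,0,-0.6],
    [-0.01,0.067,0.53,0,0,0,-0.6],
    [-0.01,0.067,0.6,0,0,0,-0.6],
    [-0.01,0.067,0.64,0,0,0,-0.6],
    [-0.01,0.067,0.64,0,0,0,-0.6],
    [-0.01,0.067,0.64,0,0,0,-0.6],
  ],
)

```text
time_s: 2.65
position: [0.4734, -0.1573, 0.0551]
tcp_rot: [[-0.067, 0.998, -0.002], [0.998, 0.067, 0.002], [0.002, -0.002, -1.0]]
force: [0.5, -0.1, -0.1]
opening: 0.802
grasp_force: 0.0
```

```bash
python3 - <<'E'
from h import *
goal([.474,-.1625,.0425],93.5)
E
```

```text
t 2.6 pos [ 0.4734 -0.1573  0.0551] psi 93.87 open 69.8
shift [-0.0173  0.0008  0.0418] turn [-0.003 -0.002  0.008]
```

Call:
step_arm(
  steps=[
    [-0.017,0,0.02,0,0,0.01,-0.6],
    [-0.017,0,0.04,0,0,0.01,-0.6],
    [-0.017,0,0.04,0,0,0.01,-0.6],
    [-0.017,0,0.04,0,0,0.01,1],
    [-0.017,0,0.04,0,0,0.01,1],
    [-0.017,0,0.04,0,0,0.01,1],
    [-0.017,0,0.04,0,0,0.01,1],
    [-0.017,0,0.04,0,0,0.01,1],
  ],
)

```text
time_s: 3.32
position: [0.4745, -0.1642, 0.044]
tcp_rot: [[-0.058, 0.998, 0.0], [0.998, 0.058, -0.0], [-0.0, 0.0, -1.0]]
force: [-0.8, -0.7, 3.8]
opening: 0.628
grasp_force: 30.0
```

```bash
python3 - <<'E'
from h import *
print(read_state()["force"],read_state()["grasp_force"])
goal([.474,-.1625,.2],93.5)
E
```

```text
[-0.78814388 -0.72315051  3.7969257 ] 30.00060796737671
t 3.3 pos [ 0.4745 -0.1642  0.044 ] psi 93.33 open 54.7
shift [ 0.0055 -0.0012 -0.5201] turn [ 0.001  0.    -0.004]
```

Call:
step_arm(
  steps=[
    [0,0,-0.01,0,0,0,1],
    [0,0,-0.03,0,0,0,1],
    [0,0,-0.07,0,0,0,1],
    [0,0,-0.15,0,0,0,1],
    [0,0,-0.25,0,0,0,1],
    [0,0,-0.35,0,0,0,1],
    [0,0,-0.43,0,0,0,1],
    [0,0,-0.5,0,0,0,1],
  ],
)

```text
time_s: 3.98
position: [0.4744, -0.164, 0.1957]
tcp_rot: [[-0.058, 0.998, 0.001], [0.998, 0.058, -0.001], [-0.001, 0.001, -1.0]]
force: [-0.2, 0.3, -1.1]
opening: 0.626
grasp_force: 30.0
```

```bash
python3 - <<'E'
from h import *
s=read_state();c=capture("wrist");save(c["image"],"w2.png",1.3)
print(s["grasp_force"],s["opening"]*87);goal([.445,.05,.2],93.3)
E
```

```text
29.999416172504425 54.44898635421743
t 4.0 pos [ 0.4764 -0.165   0.199 ] psi 93.36 open 54.8
shift [ 0.7215 -0.0624 -0.0071] turn [0.009 0.006 0.001]
```

View pics/w2.png

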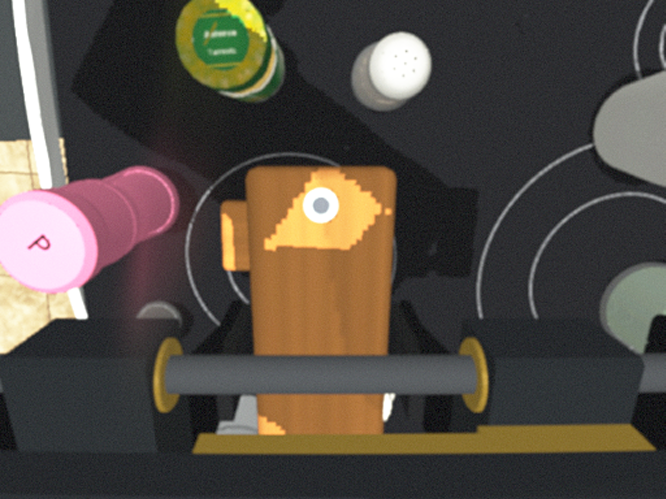

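The board is held level and square between the jaws, with its front edge at about row 168 and columns 247–397. Next I carry it over the tray.

Call:
step_arm(
  steps=[
    [0.1,0,0,0,0,0,1],
    [0.25,-0.03,0,0,0,0,1],
    [0.4,-0.06,0,0,0,0,1],
    [0.55,-0.07,0,0,0,0,1],
    [0.7,-0.08,0,0,0,0,1],
    [0.82,-0.08,0,0,0,0,1],
    [0.94,-0.08,0,0,0,0,1],
    [1,-0.08,0,0,0,0,1],
  ],
)

```text
time_s: 4.7
position: [0.4312, 0.1375, 0.1936]
tcp_rot: [[-0.06, 0.998, -0.001], [0.998, 0.06, 0.001], [0.001, -0.001, -1.0]]
force: [0.6, 0.2, -2.3]
opening: 0.626
grasp_force: 30.0
```

```bash
python3 - <<'E'
from h import *
s=read_state();c=capture("wrist");im=c["image"];T=wristT(c,s)
hsv=cv2.cvtColor(im,cv2.COLOR_RGB2HSV)
save(im,"w3.png",1.3)
goal([.4449,.1775,.1],93.3)
import pickle;pickle.dump((c,s),open("w3.pkl","wb"))
E
```

```text
t 4.8 pos [0.4312 0.1394 0.1936] psi 93.55 open 54.1
shift [0.123  0.0537 0.3123] turn [-0.001 -0.004  0.006]
```

View pics/w3.png

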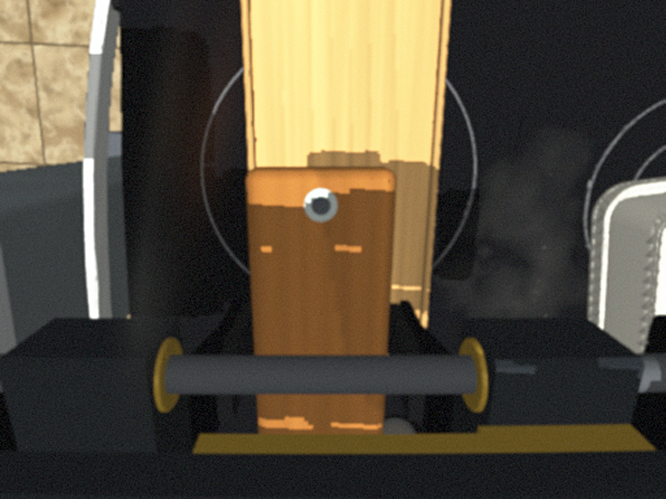

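The tray's long walls run from about (242,0) to (248,80) on the left and (452,0) to (430,300) on the right. The board's front edge is at row 168, columns 247–397.

```bash
python3 - <<'E'
from h import *
import pickle
c,s=pickle.load(open("w3.pkl","rb"));T=wristT(c,s)
q=lambda x,y,z:onz(c,(x+.5)/1.3-.5,(y+.5)/1.3-.5,z,T)
zt=s["position"][2]-.023+.007
for x,y in[(247,172),(397,172)]: 
    p=q(x,y,zt); print("board tool",(np.array(s["tcp_rot"]).T@(p-s["position"])).round(4))
# wall edges by saturation/value profile on rows
im=c["image"];hsv=cv2.cvtColor(im,cv2.COLOR_RGB2HSV)
L=[];R=[]
for r in range(2,110,6):
    m=np.where((hsv[r,170:400,1]>60)&(hsv[r,170:400,2]>90))[0]+170
    L.append(onz(c,m[0]-.5,r,.014,T)[:2]);R.append(onz(c,m[-1]+.5,r,.014,T)[:2])
for n,A in(("L",L),("R",R)):
    A=np.array(A)*1000;k=np.polyfit(A[:,1],A[:,0],1);print(n,k, "x at y177.5",np.polyval(k,177.5),"resid",np.abs(A[:,0]-np.polyval(k,A[:,1])).max(),"yaw",-np.degrees(np.arctan(k[0])))
E
```

```text
board tool [ 0.0643 -0.027   0.0161]
board tool [0.0643 0.0259 0.0161]
L [-6.15685067e-02  3.84946921e+02] x at y177.5 374.0185107476758 resid 0.4241071309271547 yaw 3.523168341526844
R [-6.54555603e-02  5.26784780e+02] x at y177.5 515.1664184041315 resid 0.6042724590852231 yaw 3.7449850731544605
```

Call:
step_arm(
  steps=[
    [0.12,0.053,0.05,0,0,0,1],
    [0.12,0.053,0.13,0,0,0,1],
    [0.12,0.053,0.22,0,0,0,1],
    [0.12,0.053,0.31,0,0,0,1],
    [0.12,0.053,0.37,0,0,0,1],
    [0.12,0.053,0.42,0,0,0,1],
    [0.12,0.053,0.44,0,0,0,1],
    [0.12,0.053,0.44,0,0,0,1],
  ],
)

```text
time_s: 5.42
position: [0.4458, 0.1705, 0.0603]
tcp_rot: [[-0.058, 0.998, -0.003], [0.998, 0.058, -0.0], [-0.0, -0.003, -1.0]]
force: [-0.2, 0.3, -1.1]
opening: 0.627
grasp_force: 30.0
```

```bash
python3 - <<'E'
from h import *
goal([.4447,.1775,.037],93.5)
E
```

```text
t 5.4 pos [0.4458 0.1705 0.0603] psi 93.32 open 54.5
shift [ 0.0235 -0.0021  0.0777] turn [-0.004  0.    -0.004]
```

Call:
step_arm(
  steps=[
    [0.02,-0.002,0.02,0,0,0,1],
    [0.02,-0.002,0.04,0,0,0,1],
    [0.02,-0.002,0.055,0,0,0,1],
    [0.02,-0.002,0.06,0,0,0,1],
    [0.02,-0.002,0.06,0,0,0,1],
  ],
)

```text
time_s: 5.83
position: [0.4458, 0.1769, 0.0435]
tcp_rot: [[-0.058, 0.998, -0.0], [0.998, 0.058, -0.0], [-0.0, -0.0, -1.0]]
force: [-0.6, 0.1, -1.4]
opening: 0.626
grasp_force: 30.0
```

```bash
python3 - <<'E'
from h import *
goal([.4447,.1775,.036],93.5)
E
```

```text
t 5.8 pos [0.4458 0.1769 0.0435] psi 93.35 open 54.5
shift [ 0.0023 -0.0035  0.025 ] turn [-0.     0.    -0.003]
```

Lower it to contact, then open modestly.

Call:
step_arm(
  steps=[
    [0.002,-0.003,0.01,0,0,0,1],
    [0.002,-0.003,0.02,0,0,0,1],
    [0.002,-0.003,0.026,0,0,0,1],
    [0.002,-0.003,0.026,0,0,0,1],
    [0.002,-0.003,0.026,0,0,0,1],
  ],
)

```text
time_s: 6.25
position: [0.4448, 0.1774, 0.036]
tcp_rot: [[-0.058, 0.998, 0.0], [0.998, 0.058, 0.0], [0.0, 0.0, -1.0]]
force: [0.2, -0.3, 3.4]
opening: 0.63
grasp_force: 30.0
```

```bash
python3 - <<'E'
from h import *
print(read_state()["force"])
goal([.4447,.1775,.036],93.5)
E
```

```text
[ 0.17565538 -0.27408497  3.43652849]
t 6.2 pos [0.4448 0.1774 0.036 ] psi 93.34 open 54.8
shift [ 0.0004 -0.0004 -0.0001] turn [ 0.    -0.    -0.004]
```

Call:
step_arm(
  steps=[
    [0,0,0,0,0,0,-0.45],
    [0,0,0,0,0,0,-0.45],
    [0,0,0,0,0,0,-0.45],
    [0,0,-0.03,0,0,0,-0.45],
    [0,0,-0.15,0,0,0,-0.45],
    [0,0,-0.29,0,0,0,-0.45],
    [0,0,-0.43,0,0,0,-0.45],
    [0,0,-0.55,0,0,0,-0.45],
  ],
)

```text
time_s: 6.92
position: [0.4447, 0.1774, 0.2035]
tcp_rot: [[-0.058, 0.998, 0.001], [0.998, 0.058, 0.0], [0.0, 0.001, -1.0]]
force: [0.9, -0.6, -0.5]
opening: 0.725
grasp_force: 0.0
```

```bash
python3 - <<'E'
from h import *
goal([.49,.03,.2],138)
E
```

```text
t 6.9 pos [0.4447 0.1774 0.2035] psi 93.34 open 63.1
shift [-0.4992  0.1222  0.0117] turn [ 0.001  0.    -0.993]
```

Call:
step_arm(
  steps=[
    [-0.5,0.12,0,0,0,-1,-0.45],
    [-0.5,0.12,0,0,0,-1,-0.45],
    [-0.5,0.12,0,0,0,-1,-0.45],
    [-0.5,0.12,0,0,0,-1,-0.45],
    [-0.5,0.12,0,0,0,-1,-0.45],
    [-0.5,0.12,0,0,0,-1,-0.45],
    [-0.5,0.12,0,0,0,-1,-0.45],
    [-0.5,0.12,0,0,0,-1,-0.45],
  ],
)

```text
time_s: 7.58
position: [0.4893, 0.0292, 0.2012]
tcp_rot: [[-0.747, 0.664, 0.0], [0.664, 0.747, -0.0], [-0.0, 0.0, -1.0]]
force: [0.7, 0.8, -0.7]
opening: 0.722
grasp_force: 0.0
```

```bash
python3 - <<'E'
from h import *
s=read_state();c=capture("top");save(c["image"][120:250,120:390],"t2.png",2.9)
import pickle;pickle.dump(c,open("t2.pkl","wb"))
goal([.51,-.048,.2],180)
E
```

```text
t 7.6 pos [0.4893 0.0295 0.2012] psi 138.18 open 63.3
shift [-0.2237 -0.1467  0.0039] turn [ 0.     0.    -0.929]
```

View pics/t2.png

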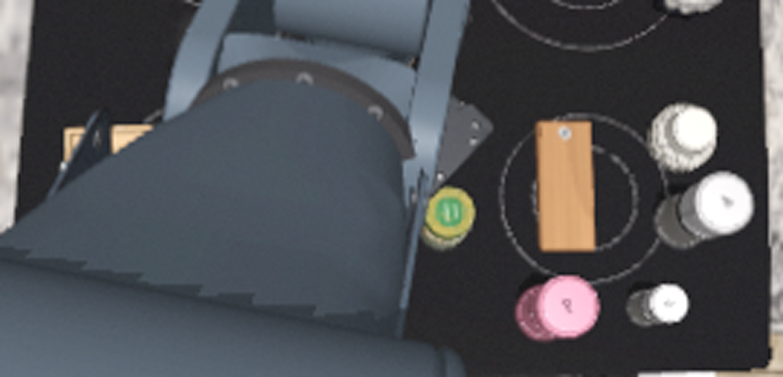

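The arm hides the tray here. The lower board, at crop (566,186), and the timer are undisturbed. On to the shaker.

Call:
step_arm(
  steps=[
    [-0.224,-0.147,0,0,0,-0.93,-0.45],
    [-0.224,-0.147,0,0,0,-0.93,-0.45],
    [-0.224,-0.147,0,0,0,-0.93,-0.45],
    [-0.224,-0.147,0,0,0,-0.93,-0.45],
    [-0.224,-0.147,0,0,0,-0.93,-0.45],
    [-0.224,-0.147,0,0,0,-0.93,-0.45],
    [-0.224,-0.147,0,0,0,-0.93,-0.45],
    [-0.224,-0.147,0,0,0,-0.93,-0.45],
  ],
)

```text
time_s: 8.3
position: [0.5103, -0.0475, 0.2009]
tcp_rot: [[-1.0, 0.001, 0.0], [0.001, 1.0, 0.0], [-0.0, 0.0, -1.0]]
force: [0.1, -0.2, 0.3]
opening: 0.726
grasp_force: 0.0
```

```bash
python3 - <<'E'
from h import *
goal([.5105,-.048,.054],180)
E
```

```text
t 8.3 pos [ 0.5103 -0.0475  0.2009] psi 179.94 open 63.1
shift [-0.0005 -0.0015  0.4898] turn [ 0.     0.    -0.001]
```

Call:
step_arm(
  steps=[
    [0,0,0.1,0,0,0,-0.45],
    [0,0,0.2,0,0,0,-0.45],
    [0,0,0.3,0,0,0,-0.45],
    [0,0,0.4,0,0,0,-0.45],
    [0,0,0.46,0,0,0,-0.45],
    [0,0,0.48,0,0,0,-0.45],
    [0,0,0.48,0,0,0,-0.45],
  ],
)

```text
time_s: 8.88
position: [0.5096, -0.0474, 0.0554]
tcp_rot: [[-1.0, -0.001, -0.003], [-0.001, 1.0, 0.001], [0.003, 0.001, -1.0]]
force: [0.7, -0.6, 0.2]
opening: 0.731
grasp_force: 0.0
```

Call:
step_arm(
  steps=[
    [0,0,0,0,0,0,1],
    [0,0,0,0,0,0,1],
    [0,0,0,0,0,0,1],
    [0,0,0,0,0,0,1],
    [0,0,0,0,0,0,1],
    [0,0,0,0,0,0,1],
  ],
)

```text
time_s: 9.38
position: [0.5113, -0.0483, 0.0578]
tcp_rot: [[-1.0, -0.003, 0.003], [-0.003, 1.0, -0.001], [-0.003, -0.001, -1.0]]
force: [-0.2, -1.0, 5.8]
opening: 0.457
grasp_force: 30.0
```

Call:
step_arm(
  steps=[
    [0,0,-0.02,0,0,0,1],
    [0,0,-0.05,0,0,0,1],
    [0,0,-0.12,0,0,0,1],
    [0,0,-0.22,0,0,0,1],
    [0,0,-0.34,0,0,0,1],
    [0,0,-0.4,0,0,0,1],
    [0,0,-0.4,0,0,0,1],
  ],
)

```text
time_s: 9.97
position: [0.5128, -0.0484, 0.1813]
tcp_rot: [[-1.0, -0.003, 0.009], [-0.003, 1.0, -0.003], [-0.009, -0.003, -1.0]]
force: [0.4, 0.1, -1.6]
opening: 0.457
grasp_force: 29.5
```

```bash
python3 - <<'E'
from h import *
import pickle
s=read_state();c=capture("wrist");d=capture("scene");pickle.dump((c,s),open("w4.pkl","wb"))
save(np.hstack([c["image"][:,100:420],d["image"][80:,150:420].repeat(1,0) if 0 else cv2.resize(d["image"][100:290,150:420],(546,384))]),"w4.png",.9)
print(s["grasp_force"],s["force"])
goal([.4447,.1775,.2],180)
E
```

```text
29.515590615483234 [ 0.39999383  0.13218323 -1.59892187]
t 10.1 pos [ 0.5104 -0.0477  0.1777] psi -179.81 open 39.8
shift [ 0.2164  0.7514 -0.0751] turn [-0.     0.002  0.004]
```

View pics/w4.png

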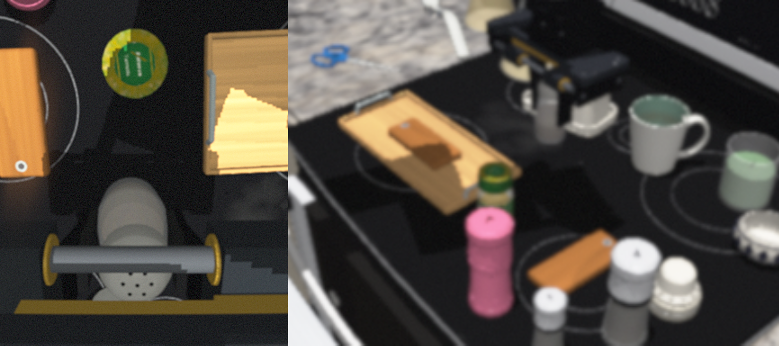

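The shaker hangs upright in the jaws, with its dome at (133,285) in the left half and its base edge at (130,180). The scene half shows the board lying in the tray and the lower board in place. I'll check the offset in the hand.

```bash
python3 - <<'E'
from h import *
import pickle
c,s=pickle.load(open("w4.pkl","rb"));Tc=np.array(c["T_tool_cam"])
for n,x,y,z in[("dome",133,284,-.030),("base",130,179,.0578)]:
    o,w=ray(c,100+x/.9,y/.9,Tc);print(n,(o+w*(z-o[2])/w[2]).round(4))
# board in tray, from scene view
d=capture("scene");im=d["image"];hsv=cv2.cvtColor(im,cv2.COLOR_RGB2HSV)
m=cv2.inRange(hsv,(5,120,50),(16,255,215));M=np.zeros_like(m);M[150:200,175:240]=m[150:200,175:240]
cs=max(cv2.findContours(M,0,1)[0],key=cv2.contourArea)[:,0]
P=np.array([onz(d,u,v,.020)[:2] for u,v in cs],np.float32)*1000
print(cv2.minAreaRect(P),cv2.boundingRect(cs))
E
```

```text
dome [ 0.0004  0.0013 -0.03  ]
base [ 0.0199 -0.0004  0.0578]
((434.2882080078125, 189.4510040283203), (149.05551147460938, 253.36614990234375), 2.472827911376953) (177, 151, 63, 49)
```

Call:
step_arm(
  steps=[
    [0,0.1,-0.04,0,0,0,1],
    [0.05,0.22,-0.06,0,0,0,1],
    [0.1,0.34,-0.06,0,0,0,1],
    [0.15,0.46,-0.06,0,0,0,1],
    [0.2,0.58,-0.06,0,0,0,1],
    [0.216,0.68,-0.06,0,0,0,1],
    [0.216,0.74,-0.06,0,0,0,1],
    [0.216,0.75,-0.06,0,0,0,1],
  ],
)

```text
time_s: 10.78
position: [0.4429, 0.1795, 0.1932]
tcp_rot: [[-1.0, -0.007, -0.004], [-0.007, 1.0, 0.0], [0.004, 0.0, -1.0]]
force: [-0.2, -0.6, -0.9]
opening: 0.454
grasp_force: 29.5
```

Call:
step_arm(
  steps=[
    [0,0,0.05,0,0,0,1],
    [0,0,0.12,0,0,0,1],
    [0,0,0.2,0,0,0,1],
    [0,0,0.26,0,0,0,1],
    [0,0,0.3,0,0,0,1],
    [0,0,0.32,0,0,0,1],
    [0,0,0.32,0,0,0,1],
    [0,0,0.32,0,0,0,1],
  ],
)

```text
time_s: 11.45
position: [0.4447, 0.1764, 0.0982]
tcp_rot: [[-1.0, -0.003, -0.002], [-0.003, 1.0, -0.0], [0.002, -0.0, -1.0]]
force: [-0.6, -0.8, -2.0]
opening: 0.454
grasp_force: 29.5
```

```bash
python3 - <<'E'
from h import *
goal([.4447,.1775,.078],180)
E
```

```text
t 11.4 pos [0.4447 0.1764 0.0982] psi -179.85 open 39.5
shift [-0.      0.0037  0.0673] turn [-0.    -0.002  0.003]
```

Call:
step_arm(
  steps=[
    [0,0.004,0.02,0,0,0,1],
    [0,0.004,0.04,0,0,0,1],
    [0,0.004,0.05,0,0,0,1],
    [0,0.004,0.06,0,0,0,1],
    [0,0.004,0.066,0,0,0,1],
    [0,0.004,0.066,0,0,0,1],
    [0,0.004,0.066,0,0,0,1],
  ],
)

```text
time_s: 12.03
position: [0.4449, 0.1781, 0.0789]
tcp_rot: [[-1.0, -0.003, -0.0], [-0.003, 1.0, -0.0], [0.0, -0.0, -1.0]]
force: [0.4, -0.5, -1.2]
opening: 0.456
grasp_force: 29.5
```

```bash
python3 - <<'E'
from h import *
print(read_state()["force"]);goal([.4447,.1775,.078],180)
E
```

```text
[ 0.39903533 -0.50636521 -1.23680995]
t 12.0 pos [0.4449 0.1781 0.0789] psi -179.81 open 39.7
shift [ 0.0007 -0.0021  0.0031] turn [-0.    -0.     0.004]
```

Not in contact yet; lower gently by another 1.5 mm or so.

Call:
step_arm(
  steps=[
    [0,-0.002,0.003,0,0,0,1],
    [0,-0.002,0.006,0,0,0,1],
    [0,-0.002,0.006,0,0,0,1],
  ],
)

```text
time_s: 12.28
position: [0.4453, 0.1775, 0.0778]
tcp_rot: [[-1.0, -0.003, 0.001], [-0.003, 1.0, 0.0], [-0.001, 0.0, -1.0]]
force: [-1.1, -0.5, 4.5]
opening: 0.452
grasp_force: 29.9
```

Contact. Release and rise.

Call:
step_arm(
  steps=[
    [0,0,0,0,0,0,-0.35],
    [0,0,0,0,0,0,-0.35],
    [0,0,0,0,0,0,-0.35],
    [0,0,-0.03,0,0,0,-0.35],
    [0,0,-0.12,0,0,0,-0.35],
    [0,0,-0.24,0,0,0,-0.35],
    [0,0,-0.36,0,0,0,-0.35],
    [0,0,-0.42,0,0,0,-0.35],
  ],
)

```text
time_s: 12.95
position: [0.4463, 0.1779, 0.2071]
tcp_rot: [[-1.0, -0.003, 0.006], [-0.003, 1.0, 0.001], [-0.006, 0.001, -1.0]]
force: [0.2, 0.4, 1.3]
opening: 0.677
grasp_force: 0.0
```

```bash
python3 - <<'E'
from h import *
goal([.4185,-.0455,.2],180)
E
```

```text
t 12.9 pos [0.4463 0.1779 0.2071] psi -179.8 open 58.9
shift [ 0.0954 -0.7442  0.0226] turn [0.001 0.007 0.004]
```

Call:
step_arm(
  steps=[
    [0.09,-0.745,0.02,0,0,0,-0.6],
    [0.09,-0.745,0.02,0,0,0,-0.6],
    [0.09,-0.745,0.02,0,0,0,-0.6],
    [0.09,-0.745,0.02,0,0,0,-0.6],
    [0.09,-0.745,0.02,0,0,0,-0.6],
    [0.09,-0.745,0.02,0,0,0,-0.6],
    [0.09,-0.745,0.02,0,0,0,-0.6],
    [0.09,-0.745,0.02,0,0,0,-0.6],
  ],
)

```text
time_s: 13.62
position: [0.4185, -0.0467, 0.1975]
tcp_rot: [[-1.0, -0.0, 0.0], [-0.0, 1.0, 0.0], [-0.0, 0.0, -1.0]]
force: [-0.5, -0.4, -0.6]
opening: 0.802
grasp_force: 0.0
```

```bash
python3 - <<'E'
from h import *
goal([.4185,-.0455,.072],180)
E
```

```text
t 13.6 pos [ 0.4185 -0.0467  0.1975] psi -180.0 open 69.7
shift [-0.      0.0038  0.4183] turn [0.001 0.    0.   ]
```

Call:
step_arm(
  steps=[
    [0,0.004,0.1,0,0,0,-0.6],
    [0,0.004,0.2,0,0,0,-0.6],
    [0,0.004,0.3,0,0,0,-0.6],
    [0,0.004,0.37,0,0,0,-0.6],
    [0,0.004,0.4,0,0,0,-0.6],
    [0,0.004,0.41,0,0,0,-0.6],
    [0,0.004,0.41,0,0,0,-0.6],
  ],
)

```text
time_s: 14.2
position: [0.4183, -0.0434, 0.0736]
tcp_rot: [[-1.0, -0.005, -0.002], [-0.005, 1.0, 0.001], [0.002, 0.001, -1.0]]
force: [-0.9, 0.4, -0.2]
opening: 0.801
grasp_force: 0.0
```

Call:
step_arm(
  steps=[
    [0,0,0,0,0,0,1],
    [0,0,0,0,0,0,1],
    [0,0,0,0,0,0,1],
    [0,0,0,0,0,0,1],
    [0,0,0,0,0,0,1],
    [0,0,0,0,0,0,1],
  ],
)

```text
time_s: 14.7
position: [0.4191, -0.0451, 0.0747]
tcp_rot: [[-1.0, -0.003, 0.002], [-0.003, 1.0, -0.001], [-0.002, -0.001, -1.0]]
force: [-0.1, 0.4, 6.1]
opening: 0.513
grasp_force: 30.0
```

Call:
step_arm(
  steps=[
    [0,0,-0.02,0,0,0,1],
    [0,0,-0.05,0,0,0,1],
    [0,0,-0.12,0,0,0,1],
    [0,0,-0.2,0,0,0,1],
    [-0.03,0.1,-0.22,0,0,0,1],
    [-0.07,0.2,-0.22,0,0,0,1],
    [-0.1,0.32,-0.22,0,0,0,1],
    [-0.107,0.393,-0.22,0,0,0,1],
  ],
)

```text
time_s: 15.37
position: [0.4518, 0.0752, 0.141]
tcp_rot: [[-1.0, -0.003, 0.003], [-0.003, 1.0, 0.0], [-0.003, 0.0, -1.0]]
force: [0.1, -1.3, -1.2]
opening: 0.515
grasp_force: 30.0
```

```bash
python3 - <<'E'
from h import *
import pickle
s=read_state();c=capture("wrist");pickle.dump((c,s),open("w5.pkl","wb"));save(c["image"],"w5.png",1.2)
print(s["position"]);goal([.4511,.0727,.081],180)
E
```

```text
[0.45175088 0.07521182 0.14095863]
t 15.4 pos [0.4507 0.0777 0.1407] psi -179.71 open 44.5
shift [-0.001  -0.017   0.1991] turn [0.003 0.002 0.007]
```

View pics/w5.png

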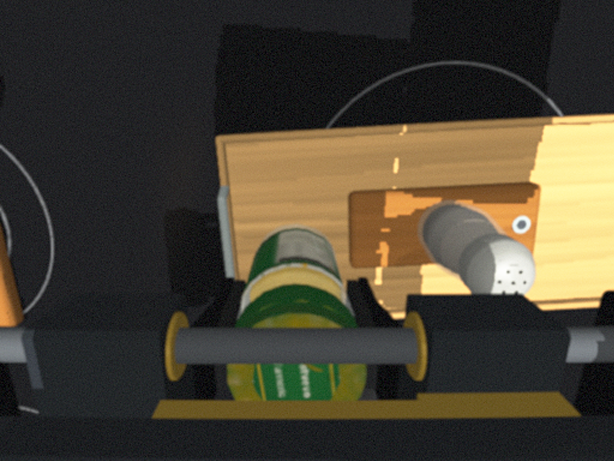

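The jar is in the jaws over the tray end. The tray's near-right rim corner is at (217,137), the board's near corners are at (349,192) and (539,184), and the shaker stands on the board.

```bash
python3 - <<'E'
from h import *
import pickle
c,s=pickle.load(open("w5.pkl","rb"));T=wristT(c,s)
q=lambda x,y,z:onz(c,(x+.5)/1.2-.5,(y+.5)/1.2-.5,z,T)
a=np.radians(3.5);R=np.array([[np.cos(a),-np.sin(a)],[np.sin(a),np.cos(a)]])
tf=lambda p:(R.T@(p[:2]-[.4447,.1775])*1000).round(1)
print("tray corner(-70,-150)",tf(q(217,137,.014)))
print("board corners (-27.5,-+65)",tf(q(348,191,.02)),tf(q(541,182,.02)),"far-right",tf(q(350,268,.02)))
print("shaker dome",tf(q(512,275,.108)))
o,w=ray(c,(295+.5)/1.2-.5,(228+.5)/1.2-.5,np.array(c["T_tool_cam"]));print("jar base front edge",(o+w*(.0747-o[2])/w[2]).round(4))
goal([.4511,.0727,.081],180)
E
```

```text
tray corner(-70,-150) [ -69.6 -148.9]
board corners (-27.5,-+65) [-30.3 -65.4] [-29.3  62.6] far-right [ 24.1 -65. ]
shaker dome [-3.1 -0.5]
jar base front edge [0.021  0.0004 0.0747]
t 15.4 pos [0.4507 0.0777 0.1407] psi -179.71 open 44.5
shift [-0.001  -0.017   0.1991] turn [0.003 0.002 0.007]
```

Call:
step_arm(
  steps=[
    [0,-0.015,0.03,0,0,0,1],
    [0,-0.015,0.07,0,0,0,1],
    [0,-0.015,0.11,0,0,0,1],
    [0,-0.015,0.15,0,0,0,1],
    [0,-0.015,0.17,0,0,0,1],
    [0,-0.015,0.18,0,0,0,1],
    [0,-0.015,0.18,0,0,0,1],
    [0,-0.015,0.18,0,0,0,1],
  ],
)

```text
time_s: 16.08
position: [0.4504, 0.0685, 0.0864]
tcp_rot: [[-1.0, -0.003, 0.0], [-0.003, 1.0, -0.0], [-0.0, -0.0, -1.0]]
force: [0.6, -0.2, -1.4]
opening: 0.512
grasp_force: 30.0
```

```bash
python3 - <<'E'
from h import *
print(read_state()["force"]);goal([.4511,.0727,.081],180)
E
```

```text
[ 0.61900407 -0.20260044 -1.43916958]
t 16.1 pos [0.4504 0.0685 0.0864] psi -179.83 open 44.5
shift [-0.0023  0.014   0.0179] turn [-0.     0.     0.004]
```

Call:
step_arm(
  steps=[
    [-0.002,0.014,0,0,0,0,1],
    [-0.002,0.014,0.008,0,0,0,1],
    [-0.002,0.014,0.014,0,0,0,1],
    [-0.002,0.014,0.018,0,0,0,1],
    [-0.002,0.014,0.02,0,0,0,1],
    [-0.002,0.014,0.02,0,0,0,1],
  ],
)

```text
time_s: 16.58
position: [0.4511, 0.0729, 0.0807]
tcp_rot: [[-1.0, -0.003, 0.001], [-0.003, 1.0, 0.0], [-0.001, 0.0, -1.0]]
force: [-1.1, 0.3, 5.5]
opening: 0.514
grasp_force: 30.0
```

Call:
step_arm(
  steps=[
    [0,0,0,0,0,0,-0.35],
    [0,0,0,0,0,0,-0.35],
    [0,0,0,0,0,0,-0.35],
    [0,0,-0.03,0,0,0,-0.35],
    [0,0,-0.15,0,0,0,-0.35],
    [0,0,-0.28,0,0,0,-0.35],
    [0,0,-0.41,0,0,0,-0.35],
    [0,0,-0.5,0,0,0,-0.35],
  ],
)

```text
time_s: 17.25
position: [0.4515, 0.0728, 0.2336]
tcp_rot: [[-1.0, -0.003, 0.004], [-0.003, 1.0, -0.0], [-0.004, -0.0, -1.0]]
force: [0.1, 0.6, 0.1]
opening: 0.671
grasp_force: 0.0
```

Call:
step_arm(
  steps=[
    [0.03,-0.94,0,0,0,0,-0.8],
    [0.03,-0.94,0,0,0,0,-0.8],
    [0.03,-0.94,0,0,0,0,-0.8],
    [0.03,-0.94,0,0,0,0,-0.8],
    [0.03,-0.94,0,0,0,0,-0.8],
    [0.03,-0.94,0,0,0,0,-0.8],
    [0.03,-0.94,0,0,0,0,-0.8],
    [0.03,-0.94,0,0,0,0,-0.8],
  ],
)

```text
time_s: 17.92
position: [0.4439, -0.216, 0.2311]
tcp_rot: [[-1.0, 0.002, 0.004], [0.002, 1.0, -0.005], [-0.004, -0.005, -1.0]]
force: [0.7, 0.2, 0.3]
opening: 0.898
grasp_force: 0.0
```

```bash
python3 - <<'E'
from h import *
import pickle
s=read_state();c=capture("wrist");pickle.dump((c,s),open("w6.pkl","wb"));save(c["image"],"w6.png",1.2)
goal([.429,-.283,.23],180)
E
```

```text
t 18.0 pos [ 0.443  -0.2125  0.2307] psi 179.9 open 78.0
shift [ 0.0463 -0.2351  0.0026] turn [-0.002  0.002 -0.002]
```

View pics/w6.png

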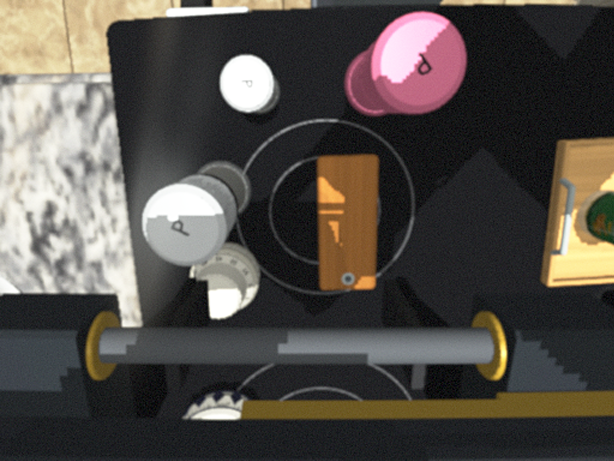

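The grinder's steel top is centred at about (184,224) in this view, beside the timer at (225,280). The small twin at (248,85) and the pink one are clear of it.

```bash
python3 - <<'E'
from h import *
import pickle
c,s=pickle.load(open("w6.pkl","rb"));T=wristT(c,s)
q=lambda x,y,z:onz(c,(x+.5)/1.2-.5,(y+.5)/1.2-.5,z,T)
print(q(184,224,.136))
goal([.429,-.283,.23],180)
E
```

```text
[ 0.42635005 -0.28377571  0.136     ]
t 18.0 pos [ 0.443  -0.2125  0.2307] psi 179.9 open 78.0
shift [ 0.0463 -0.2351  0.0026] turn [-0.002  0.002 -0.002]
```

Call:
step_arm(
  steps=[
    [0.05,-0.237,0,0,0,0,-0.8],
    [0.05,-0.237,0,0,0,0,-0.8],
    [0.05,-0.237,0,0,0,0,-0.8],
    [0.05,-0.237,0,0,0,0,-0.8],
    [0.05,-0.237,0,0,0,0,-0.8],
  ],
)

```text
time_s: 18.38
position: [0.4277, -0.2784, 0.23]
tcp_rot: [[-1.0, -0.004, -0.001], [-0.004, 1.0, 0.002], [0.001, 0.002, -1.0]]
force: [0.9, 0.8, -0.7]
opening: 0.903
grasp_force: 0.0
```

```bash
python3 - <<'E'
from h import *
goal([.428,-.2835,.115],180)
E
```

```text
t 18.4 pos [ 0.4277 -0.2784  0.23  ] psi -179.79 open 78.5
shift [-0.0015 -0.0179  0.3834] turn [ 0.003 -0.001  0.005]
```

Call:
step_arm(
  steps=[
    [0,-0.016,0.03,0,0,0,-0.8],
    [0,-0.016,0.1,0,0,0,-0.8],
    [0,-0.016,0.2,0,0,0,-0.8],
    [0,-0.016,0.3,0,0,0,-0.8],
    [0,-0.016,0.36,0,0,0,-0.8],
    [0,-0.016,0.38,0,0,0,-0.8],
    [0,-0.016,0.38,0,0,0,-0.8],
  ],
)

```text
time_s: 18.97
position: [0.4274, -0.2832, 0.1144]
tcp_rot: [[-1.0, -0.005, -0.003], [-0.005, 1.0, 0.003], [0.003, 0.003, -1.0]]
force: [0.3, -0.9, -0.4]
opening: 0.9
grasp_force: 0.0
```

Call:
step_arm(
  steps=[
    [0,0,0,0,0,0,1],
    [0,0,0,0,0,0,1],
    [0,0,0,0,0,0,1],
    [0,0,0,0,0,0,1],
    [0,0,0,0,0,0,1],
    [0,0,0,0,0,0,1],
  ],
)

```text
time_s: 19.47
position: [0.4285, -0.2856, 0.117]
tcp_rot: [[-1.0, -0.003, 0.001], [-0.003, 1.0, -0.001], [-0.001, -0.001, -1.0]]
force: [-0.2, 0.3, 4.5]
opening: 0.605
grasp_force: 30.0
```

Call:
step_arm(
  steps=[
    [0,0,-0.02,0,0,0,1],
    [0,0,-0.06,0,0,0,1],
    [0,0,-0.14,0,0,0,1],
    [0,0,-0.25,0,0,0,1],
    [0,0,-0.36,0,0,0,1],
    [0,0,-0.46,0,0,0,1],
    [0,0,-0.5,0,0,0,1],
    [0,0,-0.5,0,0,0,1],
  ],
)

```text
time_s: 20.13
position: [0.4293, -0.2863, 0.2697]
tcp_rot: [[-1.0, -0.003, 0.005], [-0.003, 1.0, -0.005], [-0.005, -0.005, -1.0]]
force: [-0.1, -0.0, -2.7]
opening: 0.601
grasp_force: 30.0
```

Call:
step_arm(
  steps=[
    [0,0.05,0,0,0,0,1],
    [0,0.15,0,0,0,0,1],
    [0,0.28,0,0,0,0,1],
    [0,0.41,0,0,0,0,1],
    [0,0.54,0,0,0,0,1],
    [-0.01,0.67,0,0,0,0,1],
    [-0.02,0.8,0,0,0,0,1],
    [-0.03,0.93,0,0,0,0,1],
  ],
)

```text
time_s: 20.8
position: [0.4337, -0.0032, 0.2643]
tcp_rot: [[-1.0, -0.003, -0.005], [-0.003, 1.0, 0.002], [0.005, 0.002, -1.0]]
force: [0.8, -0.5, -2.8]
opening: 0.603
grasp_force: 30.0
```

```bash
python3 - <<'E'
from h import *
print(read_state()["grasp_force"]);goal([.4383,.2823,.26],180)
E
```

```text
29.984917463734746
t 20.8 pos [ 0.4337 -0.0032  0.2643] psi -179.85 open 52.4
shift [-0.0181  0.9517  0.0159] turn [ 0.002 -0.007  0.003]
```

Call:
step_arm(
  steps=[
    [-0.01,0.12,0,0,0,0,1],
    [-0.01,0.25,0,0,0,0,1],
    [-0.015,0.39,0,0,0,0,1],
    [-0.018,0.53,0,0,0,0,1],
    [-0.018,0.67,0,0,0,0,1],
    [-0.018,0.8,0,0,0,0,1],
    [-0.018,0.9,0,0,0,0,1],
    [-0.018,0.95,0,0,0,0,1],
  ],
)

```text
time_s: 21.47
position: [0.4378, 0.2825, 0.2639]
tcp_rot: [[-1.0, -0.007, -0.005], [-0.007, 1.0, 0.0], [0.005, 0.0, -1.0]]
force: [1.0, -0.6, -2.6]
opening: 0.602
grasp_force: 30.0
```

```bash
python3 - <<'E'
from h import *
goal([.4383,.2823,.14],180)
E
```

```text
t 21.5 pos [0.4378 0.2825 0.2639] psi -179.63 open 52.4
shift [-0.0035 -0.0007  0.4128] turn [ 0.    -0.006  0.008]
```

Call:
step_arm(
  steps=[
    [0,0,0.05,0,0,0,1],
    [0,0,0.13,0,0,0,1],
    [0,0,0.22,0,0,0,1],
    [0,0,0.31,0,0,0,1],
    [0,0,0.37,0,0,0,1],
    [0,0,0.4,0,0,0,1],
    [0,0,0.41,0,0,0,1],
    [0,0,0.41,0,0,0,1],
  ],
)

```text
time_s: 22.13
position: [0.4394, 0.2787, 0.1419]
tcp_rot: [[-1.0, -0.003, -0.003], [-0.003, 1.0, -0.001], [0.003, -0.001, -1.0]]
force: [0.6, 0.4, -2.5]
opening: 0.603
grasp_force: 30.0
```

```bash
python3 - <<'E'
from h import *
goal([.4383,.2823,.123],180)
E
```

```text
t 22.1 pos [0.4394 0.2787 0.1419] psi -179.81 open 52.4
shift [0.0034 0.0121 0.063 ] turn [-0.001 -0.004  0.004]
```

Call:
step_arm(
  steps=[
    [0.003,0.01,0.02,0,0,0,1],
    [0.003,0.01,0.04,0,0,0,1],
    [0.003,0.01,0.05,0,0,0,1],
    [0.003,0.01,0.056,0,0,0,1],
    [0.003,0.01,0.06,0,0,0,1],
    [0.003,0.01,0.06,0,0,0,1],
    [0.003,0.01,0.06,0,0,0,1],
  ],
)

```text
time_s: 22.72
position: [0.4399, 0.2819, 0.1253]
tcp_rot: [[-1.0, -0.003, 0.0], [-0.003, 1.0, 0.0], [-0.0, 0.0, -1.0]]
force: [-0.3, 0.2, -1.8]
opening: 0.601
grasp_force: 30.0
```

```bash
python3 - <<'E'
from h import *
goal([.4383,.2823,.123],180)
E
```

```text
t 22.7 pos [0.4399 0.2819 0.1253] psi -179.82 open 52.3
shift [0.0054 0.0014 0.0078] turn [0.    0.    0.004]
```

Call:
step_arm(
  steps=[
    [0.005,0.001,0.004,0,0,0,1],
    [0.005,0.001,0.007,0,0,0,1],
    [0.005,0.001,0.01,0,0,0,1],
    [0.005,0.001,0.01,0,0,0,1],
  ],
)

```text
time_s: 23.05
position: [0.4382, 0.2822, 0.123]
tcp_rot: [[-1.0, -0.003, 0.0], [-0.003, 1.0, -0.0], [-0.0, -0.0, -1.0]]
force: [-1.2, -0.6, 4.8]
opening: 0.6
grasp_force: 30.0
```

Contact. Release, rise, and move off to the left so the top camera sees the tray.

Call:
step_arm(
  steps=[
    [0,0,0,0,0,0,-0.5],
    [0,0,0,0,0,0,-0.5],
    [0,0,0,0,0,0,-0.5],
    [0,0,0,0,0,0,-0.5],
    [0,0,-0.03,0,0,0,-0.5],
    [0,0,-0.15,0,0,0,-0.5],
    [0,0,-0.28,0,0,0,-0.5],
    [0,0,-0.4,0,0,0,-0.5],
  ],
)

```text
time_s: 23.72
position: [0.438, 0.2821, 0.2439]
tcp_rot: [[-1.0, -0.003, -0.001], [-0.003, 1.0, -0.0], [0.001, -0.0, -1.0]]
force: [1.0, 0.7, -0.8]
opening: 0.744
grasp_force: 0.0
```

Call:
step_arm(
  steps=[
    [0.2,0.9,0,0,0,0,-0.5],
    [0.4,0.9,0,0,0,0,-0.5],
    [0.4,0.9,0,0,0,0,-0.5],
    [0.6,0.9,0,0,0,0,-0.5],
    [0.7,0.9,0,0,0,0,-0.5],
    [0.7,0.9,0,0,0,0,-0.5],
    [0.7,0.9,0,0,0,0,-0.5],
    [0.7,0.9,0,0,0,0,-0.5],
  ],
)

```text
time_s: 24.38
position: [0.2387, 0.5409, 0.2428]
tcp_rot: [[-1.0, -0.003, 0.0], [-0.003, 1.0, 0.0], [-0.0, 0.0, -1.0]]
force: [0.8, 0.3, -0.3]
opening: 0.751
grasp_force: 0.0
```

```bash
python3 - <<'E'
from h import *
import pickle
c=capture("top");d=capture("scene");pickle.dump((c,d),open("fin.pkl","wb"))
a=cv2.resize(c["image"][140:230,130:270],(560,360));b=cv2.resize(d["image"][120:240,150:370],(560,305))
save(np.vstack([a,b])[:600],"fin.png",.9)
E
```

```text
(no output)
```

View pics/fin.png

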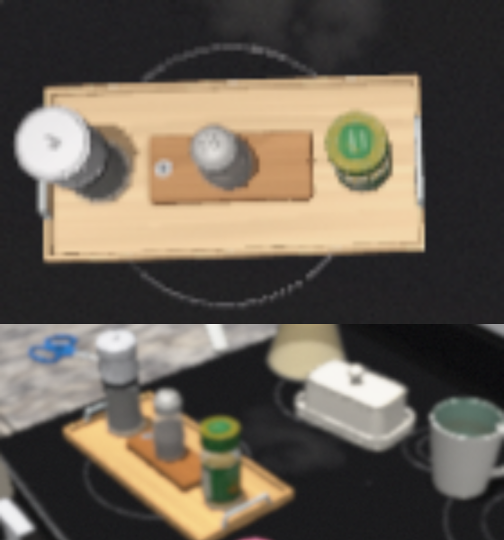

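All four items stand upright in the tray: the grinder top is at (53,145), the shaker at (212,148), the jar at (357,142), and the board spans (150–312,131–203). One numeric check against the tray corners before handing in.

```bash
python3 - <<'E'
from h import *
import pickle
c,_=pickle.load(open("fin.pkl","rb"))
q=lambda x,y,z:onz(c,130+(x+.5)/3.6-.5,140+(y+.5)/3.6-.5,z)[:2]
t=np.array([q(x,y,.014) for x,y in[(44,88),(418,76),(424,250),(44,262)]]);o=t.mean(0)
v=t[0]+t[3]-t[1]-t[2];a=np.arctan2(-v[0],v[1]);R=np.array([[np.cos(a),-np.sin(a)],[np.sin(a),np.cos(a)]])
print("tray",o,np.degrees(a))
b=np.array([q(x,y,.02) for x,y in[(149,136),(311,131),(313,199),(152,204)]])
for n,p in[("board",b.mean(0)),("grinder",q(53,145,.142)),("jar",q(357,143,.112)),("shaker",q(212,146,.108))]: print(n,(R.T@(p-o)*1000).round(1))
E
```

```text
tray [0.44434358 0.17734114] 3.4334877404233306
board [-0.5 -0.6]
grinder [ -1.4 103.8]
jar [  -1.3 -104.6]
shaker [ 0.6 -0.7]
```

```bash
python3 -c "
from rig import *
print(hand_in())"
```

```text
the job is handed in; nothing more can be done
None
```

The condiment tray is made up and handed in: my last camera check put the board, shaker, grinder and jar within about 2 mm of their target spots, all upright and released, and the lower board and timer looked undisturbed; hand-in gave no verdict.

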